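Line up the sweet tins and lock the carrying tray

TASK

The three square sweet tins on the white carrying tray have slipped forward. Nudge each one straight back onto its own grey inlaid square, so that they stand upright in a straight row, flush and square against the back fence; only then slide the red lock grip along its slot fully to its end stop, so that a brass tab stands in front of every tin. Do not disturb the two round tins behind the fence or the scoop.

Things in the scene. Friction and masses are not known exactly. Their poses are not given: they have to be found in the camera images.
- tray: Fixed carrying tray with a white deck, x axis pointing away from the robot to the back fence, y along the row, z up. Origin on the table below the middle of the row. Deck: x -100 to +160 mm, y -270 to +155 mm, top at z = 16 mm. Dark fence: front face at x = +85 mm, 12 mm thick, 28 mm high above the deck, y -155 to +155 mm.
- square_mid (a point): Deck-top centre of the middle one of three flat grey inlaid squares (56 mm) in front of the fence: tray x = +59 mm, y = 0; the others lie 100 mm to either side along tray y. A tin standing flush against the fence has its centre at tray x = +59 mm.
- tin_pink: Loose square tin with lid, pink with a red disc on top, 52 x 52 mm, 46 mm high, about 0.15 kg. Origin: centre of its underside; x, y along its sides, z up. Starts on the deck, in front of one of the inlaid squares (which one varies), 22 to 50 mm short of flush, within 5 mm of the square sideways, turned up to 0.22 rad.
- tin_blue: Same tin, blue with a yellow disc on top.
- tin_green: Same tin, green with a white disc on top.
- lock (a joint): Travel of the transport lock along tray +y, in m: 0 open, 0.057 locked at its end stop; starts at 0 to 0.012 and stays where left (2.5 N friction). Grip and three brass tabs move as one. Tabs: 8 (x) by 12 mm (y), 21 mm above the deck, at tray x = +24, y = -157, -57, +43 mm plus travel: open between the tins, locked centred before each tin, 5 mm clear of a flush one.
- lock_top (a point): Centre of the top of the red lock grip, at the -y end of the slot: upright block 26 mm (tray x) by 18 mm (tray y), standing on the deck, its top 39 mm above the deck. At tray x = +24 mm, y = -232 mm plus the joint value.
- drum_a: Bystander: loose round brass tin with a white lid, diameter 48 mm, 36 mm high, on the tray's ledge behind the fence. Origin under its centre.
- drum_b: Bystander: the same, copper.
- scoop: Bystander: steel sweet scoop with a wooden handle, 195 mm long, lying on the table to the right (-y). Origin on the table below the middle.

How it is judged (in metres and radians):
On the way, in this order (a step that is already met when the one before it is completed fails the run):
1. all three tins stand flush in the row while the lock is still open (below 25 mm) (x of tin_pink in the frame of tray between 0.055 and 0.064 m and z of each of tin_pink, tin_blue, tin_green in the frame of tray below 0.02 m and angle between each of tin_pink, tin_blue, tin_green's own z axis and vertical below 0.1 rad and (angle between the x axis of tin_pink and the x axis of tray, either way round below 0.1 rad or angle between the y axis of tin_pink and the x axis of tray, either way round below 0.1 rad) and (y of tin_pink in the frame of tray between -0.112 and -0.088 m or y of tin_pink in the frame of tray between -0.012 and 0.012 m or y of tin_pink in the frame of tray between 0.088 and 0.112 m) and x of tin_blue in the frame of tray between 0.055 and 0.064 m and (angle between the x axis of tin_blue and the x axis of tray, either way round below 0.1 rad or angle between the y axis of tin_blue and the x axis of tray, either way round below 0.1 rad) and (y of tin_blue in the frame of tray between -0.112 and -0.088 m or y of tin_blue in the frame of tray between -0.012 and 0.012 m or y of tin_blue in the frame of tray between 0.088 and 0.112 m) and x of tin_green in the frame of tray between 0.055 and 0.064 m and (angle between the x axis of tin_green and the x axis of tray, either way round below 0.1 rad or angle between the y axis of tin_green and the x axis of tray, either way round below 0.1 rad) and (y of tin_green in the frame of tray between -0.112 and -0.088 m or y of tin_green in the frame of tray between -0.012 and 0.012 m or y of tin_green in the frame of tray between 0.088 and 0.112 m) and value of joint lock below 0.025 m), for 0.2 s.
2. the lock is slid to its end stop with the tins still in their row (x of tin_pink in the frame of tray between 0.055 and 0.064 m and z of each of tin_pink, tin_blue, tin_green in the frame of tray below 0.02 m and angle between each of tin_pink, tin_blue, tin_green's own z axis and vertical below 0.1 rad and (angle between the x axis of tin_pink and the x axis of tray, either way round below 0.1 rad or angle between the y axis of tin_pink and the x axis of tray, either way round below 0.1 rad) and (y of tin_pink in the frame of tray between -0.112 and -0.088 m or y of tin_pink in the frame of tray between -0.012 and 0.012 m or y of tin_pink in the frame of tray between 0.088 and 0.112 m) and x of tin_blue in the frame of tray between 0.055 and 0.064 m and (angle between the x axis of tin_blue and the x axis of tray, either way round below 0.1 rad or angle between the y axis of tin_blue and the x axis of tray, either way round below 0.1 rad) and (y of tin_blue in the frame of tray between -0.112 and -0.088 m or y of tin_blue in the frame of tray between -0.012 and 0.012 m or y of tin_blue in the frame of tray between 0.088 and 0.112 m) and x of tin_green in the frame of tray between 0.055 and 0.064 m and (angle between the x axis of tin_green and the x axis of tray, either way round below 0.1 rad or angle between the y axis of tin_green and the x axis of tray, either way round below 0.1 rad) and (y of tin_green in the frame of tray between -0.112 and -0.088 m or y of tin_green in the frame of tray between -0.012 and 0.012 m or y of tin_green in the frame of tray between 0.088 and 0.112 m) and value of joint lock above 0.054 m), for 0.2 s.
At the end, for the whole second after the job is handed in: Each tin stands upright on the deck, within 4 mm of flush against the fence, square to it within 0.1 rad, within 12 mm sideways of the middle of an inlaid square and at rest; the lock is within 3 mm of its end stop (all of step 2 and linear speed of each of tin_pink, tin_blue, tin_green below 0.01 m/s); the robot touches nothing.
It fails at once if a round tin or the scoop is moved by more than 15 mm (distance of any of drum_a, drum_b, scoop from where it was at the start of the episode above 0.015 m).
It fails at once if a tin is tipped by more than 0.4 rad (angle between any of tin_pink, tin_blue, tin_green's own z axis and vertical above 0.4 rad).
It also fails if it takes over 54 s, if anything falls off the work surface, if the arm or the gripper's body presses on something with over 40 N, if the wrist force passes 120 N, or if a joint passes its speed limit or range.

ROBOT

A 6-joint arm with a two-finger parallel gripper is mounted at the origin on the work surface. World frame = base frame: x ahead of the robot, y to its left, z up, the work surface at z = 0. Lengths are in mm, angles in rad, forces in N, time in s.
With the tool pointing down it reaches from about 325 to 775 mm from the base axis. Payload 5.5 kg.
Tool frame: the origin (TCP) lies at the very end of the fingers, on their centre line; the grasp point (between the pads) lies 19 mm behind it; z points along the fingers, y is the line along which they close (so a half turn about z gives the same grasp; the last joint's range is limited). The gripper opens to 85 mm and grips with 20 to 120 N. Pads are 22 mm wide; open, the fingers measure 114 mm over their backs; the gripper's body (76 mm by 85 mm) begins 54 mm behind the grasp point. The pads swing forward as they close: fully open they stand 13 mm farther back than shut.
Start: joints at [1.047, 0.091, 1.231, -0, 1.82, -0.057], TCP at [270.025, 535.82, 231.275] pointing down, gripper open.
Joint ranges: [-2.87, 2.87], [-0.86, 2.18], [0.17, 2.46], [-1.51, 4.65], [0.06, 2.69], [-2.65, 2.65]. Speed limits (rad/s): [2.57, 2.57, 3.01, 3.14, 3.14, 3.14].

INTERFACE

Orientations are given as a 3x3 rotation matrix whose columns are the frame's x, y, z axes.
In Python, from station import r gives the robot as it stands.
- The arm moves only by the tool advance, called by a JSON object that holds its "fn" and its "kwargs". Schema: {"type":"object","properties":{"steps":{"type":"array","items":{"type":"array","items":{"type":"number"},"minItems":5,"maxItems":5},"minItems":1,"maxItems":20},"force":{"type":"number"},"only":{"type":"string"},"quiet":{"type":"boolean"},"lines":{"type":"string"}},"required":["steps"],"additionalProperties":false}. steps is a list of rows, 1 to 20 of them, each of 5 numbers: the opening from 0.0 (shut) to 1.0 (fully open), then dx, dy, dz in parts of the range, where 1.0 means 500 mm, then a turn about the tool's z in shares of pi rad (1.0 is pi rad); each row is the pose to reach, as a shift and turn from the pose commanded when the call began, along the tool's axes at that moment; what a row does not reach only later rows make up. A row lasts 1/8 s, in which the tool goes at most 62.5 mm and 0.188 rad, less where a joint would pass 70% of its speed; a pose out of reach is approached as far as the arm can. The fingers move at their own pace and stop on an object; force is the grip in N (left out, the last holds). Time passes only in rows, so rows that do not move let the fingers close. The tool returns the time, the measured TCP pose, the force, the opening and the grip force at its end. only (a regular expression) keeps the lines of the reply that match it, lines (a string "A,B") keeps lines A to B, and quiet returns only ok. A shift or turn number past 1, either way, is cut back to 1. Input that does not fit is refused with a message, and nothing moves.
- r.get_state(): the state, without advancing time (a new reading comes with each control period).
- r.read_camera(name): name is "scene" or "top" or "wrist"; returns the picture (420x560x3 uint8, red, green, blue); there is no depth.
- r.camera_info(name): a dict with "fx", "fy", "cx", "cy" (pixels), "R" (3x3) and "t" (3): a world point X has camera coordinates R X + t; the wrist camera has in their place "mount" (4x4, takes a point from camera to tool coordinates, whose origin is the TCP and whose axes are the flange's). Camera axes: x right, y down, z forward; pixel columns grow to the right and rows downward; lengths in mm; the calibration is good to about 2 mm. A picture is of the moment at which its call begins: read the wrist's pose just before it. camera_info takes no time and is no camera call.
- r.sign_off(): hands the job in; it is judged then, once.
The state is a dict: "clock": time; "q": joint angles; "joint_velocities": joint speeds; "joint_torque": joint torques, N m; "position": TCP position; "tcp_rot": TCP orientation; "wrist_force": force on the tool from outside, world axes, zero at the start; "ft_torque": the same for the moment, N m; "gripper_width": opening from 0.0 (shut) to 1.0 (fully open); "grip_force": force on a finger pad.
Only numpy, scipy, OpenCV 4.12 (cv2) and the standard library are available. Lean on these libraries where they do the work, as an engineer would, in place of code of your own. Each camera call takes 0.05 s, during which the arm holds its last target. There are 200 camera calls.

## Working session

There is one attempt and no reset: what is moved stays moved. The work goes in short steps, Python scripts to look and compute and a tool call to move; the robot and the scene stay as the last step left them, time stands still between calls to the robot, and variables do not carry over. Pictures are saved under pics/ and viewed, at most 10 in all, crops included, and the job is handed in when it is done.

```bash
ls; mkdir -p pics; python3 - <<'E'
from station import r
import cv2
for n in("top","scene"):
    im=r.read_camera(n); cv2.imwrite(f"pics/{n}0.png",cv2.resize(im[:,:,::-1],(800,600),interpolation=cv2.INTER_CUBIC))
    c=r.camera_info(n); print(n,c)
s=r.get_state(); print(s["tcp_rot"],s["position"],s["clock"])
E
```

```text
pics
station.py
top {'fx': 478.969341437632, 'fy': 478.969341437632, 'cx': 277.72894584444833, 'cy': 207.57233949245315, 'R': array([[ 1.04066277e-02, -9.99945739e-01, -4.69918926e-04],
       [-9.78337216e-01, -1.00845723e-02, -2.06771839e-01],
       [ 2.06755880e-01,  2.61153671e-03, -9.78389077e-01]]), 't': array([-130.80814635,  600.57339836, 1134.92583396])}
scene {'fx': 384.7399242849188, 'fy': 384.7399242849188, 'cx': 276.13777873779077, 'cy': 208.74627009763128, 'R': array([[-0.50997766,  0.86014991,  0.00805773],
       [ 0.67228398,  0.40440184, -0.62007532],
       [-0.53661629, -0.31080748, -0.78450091]]), 't': array([ 396.15585478, -344.64194682, 1127.19444237])}
[[-8.92993670e-01  4.50068303e-01 -9.10151545e-04]
 [ 4.50069209e-01  8.92992325e-01 -1.55404375e-03]
 [ 1.13332514e-04 -1.79738241e-03 -9.99998378e-01]] [269.89148941 535.58200957 230.22877528] 0.1
```

View pics/top0.png

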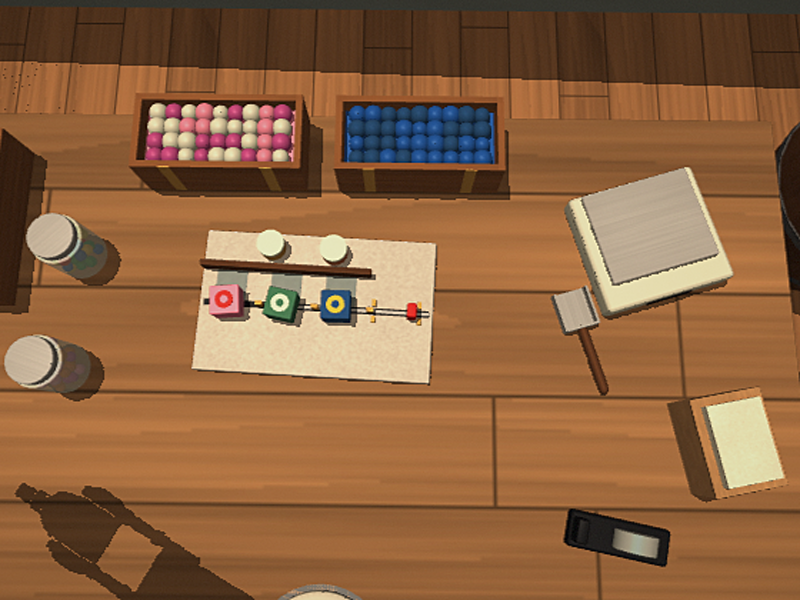

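View pics/scene0.png

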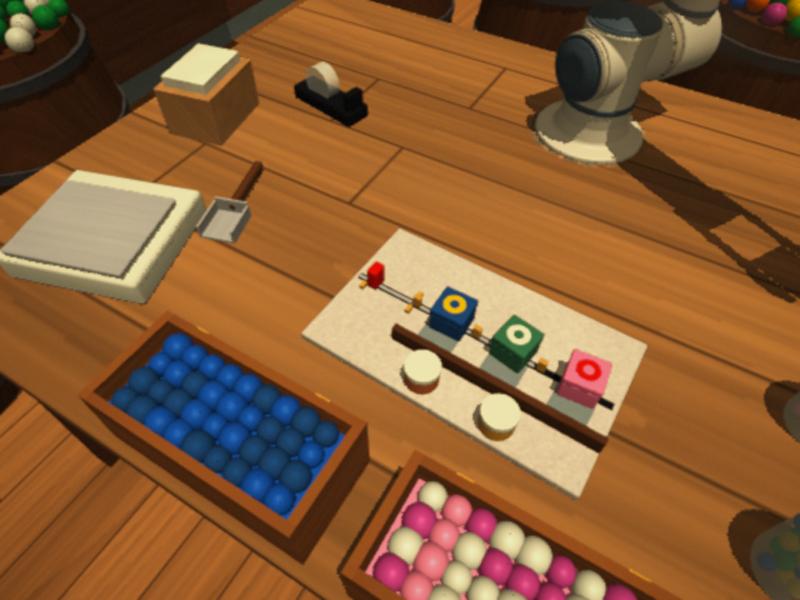

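```bash
python3 - <<'E'
import cv2
from station import r
im=r.read_camera("top")
cv2.imwrite("pics/crop.png",cv2.resize(im[155:275,130:310,::-1],(792,528),interpolation=cv2.INTER_CUBIC))
im=r.read_camera("scene")
cv2.imwrite("pics/crops.png",cv2.resize(im[155:350,210:460,::-1],(750,585),interpolation=cv2.INTER_CUBIC))
E
```

```text
(no output)
```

View pics/crop.png

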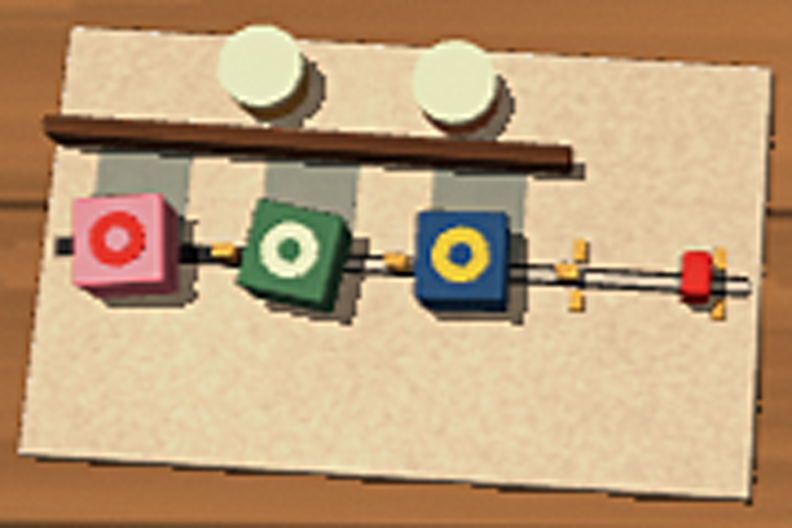

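View pics/crops.png

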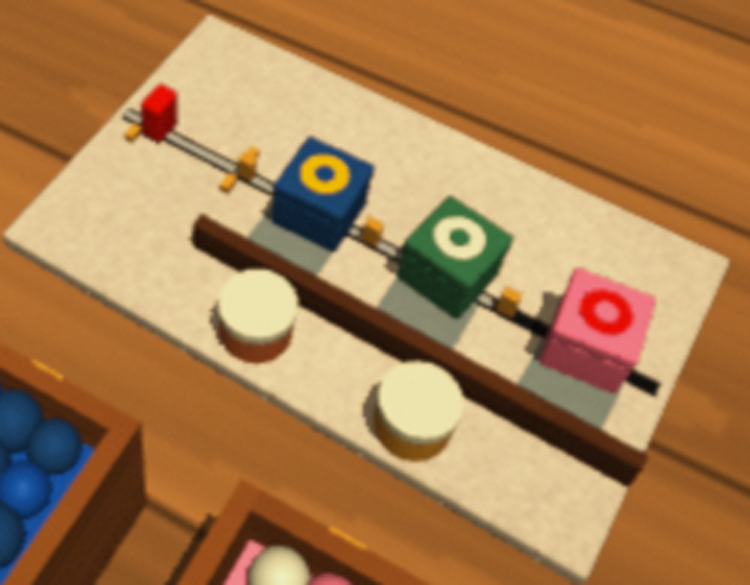

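```bash
cat > h.py <<'E'
import numpy as np
from station import r
from scipy.optimize import least_squares
CT=r.camera_info("top"); CS=r.camera_info("scene")
def ray(c,uv,z):
    R,t=np.array(c["R"]),np.array(c["t"])
    d=R.T@np.array([(uv[0]-c["cx"])/c["fx"],(uv[1]-c["cy"])/c["fy"],1]); o=-R.T@t
    return (o+d*(z-o[2])/d[2])[:2]
top=lambda u,v,z: ray(CT,(130+(u+.5)/4.4-.5,155+(v+.5)/4.4-.5),z)
scn=lambda u,v,z: ray(CS,(210+(u+.5)/3-.5,155+(v+.5)/3-.5),z)
E
python3 - <<'E'
from h import *
M=np.array([[160,155],[160,-270],[-100,-270],[-100,155]])
def fit(W):
    f=lambda p:((M@np.array([[np.cos(p[2]),np.sin(p[2])],[-np.sin(p[2]),np.cos(p[2])]])+p[:2]-W).ravel())
    s=least_squares(f,[600,100,0]); print(s.x.round(3),s.fun.round(1)); return s.x
pt=fit(np.array([top(*a,16) for a in[(72,28),(771,69),(750,499),(20,453)]]))
ps=fit(np.array([scn(*a,16) for a in[(580,582),(5,238),(210,15),(728,262)]]))
p=(pt+ps)/2; np.save("tray.npy",p); c,s=np.cos(p[2]),np.sin(p[2]); print(p)
tl=lambda w:(np.array([[c,s],[-s,c]])@(w-p[:2])).round(1)
for n,a,b,z in[("pink",(117,238),(606,313),62),("green",(289,250),(460,238),62),("blue",(460,254),(325,174),62),("grip",(697,264),(160,97),55)]:
    print(n,tl(top(*a,z)),tl(scn(*b,z)))
s0=r.get_state(); R=s0["tcp_rot"]; print("yaw of tool y rel tray y", np.arctan2(-R[0,1],R[1,1])-p[2], s0["clock"])
for q in[(-55,100)]:
    w=np.array([[c,-s],[s,c]])@q+p[:2]; print(w, R.T@(np.r_[w,120]-s0["position"]))
E
```

```text
[ 5.68389e+02  8.10520e+01 -5.10000e-02] [ 1.4  1.1  1.2 -1.6 -1.1 -0.9 -1.6  1.5]
[ 5.73453e+02  8.40040e+01 -5.30000e-02] [ 0.5  3.8  0.6 -4.9 -0.3 -1.8 -0.8  3. ]
[ 5.70921140e+02  8.25283733e+01 -5.21269919e-02]
pink [20. 98.] [21.5 99.3]
green [19.2 -0.3] [20.9  1.3]
blue [ 22.9 -97.4] [ 24.2 -95.7]
grip [  26.9 -232. ] [  24.5 -229.1]
yaw of tool y rel tray y -0.41469394068968224 0.2
[521.20618513 185.25822928] [-382.08177108 -199.68324994  110.77484532]
```

The rows are not in the units I measure in: shifts go in shares of 500 mm and turns go in shares of pi rad. I convert before sending: -382 mm / 500 = -0.764, -330 mm / 500 = -0.66, -0.415 rad / 3.1416 = -0.1321.

{"fn": "advance", "kwargs": {"steps": [[0.25,-0.11,-0.058,0,-0.0159],[0.25,-0.22,-0.114,0,-0.0318],[0.25,-0.33,-0.172,0,-0.0477],[0.25,-0.44,-0.23,0,-0.0637],[0.25,-0.55,-0.288,0,-0.0955],[0.25,-0.66,-0.344,0,-0.1273],[0.25,-0.764,-0.4,0,-0.1321],[0.25,-0.764,-0.4,0,-0.1321],[0.25,-0.764,-0.4,0.08,-0.1321],[0.25,-0.764,-0.4,0.2,-0.1321],[0.25,-0.764,-0.4,0.28,-0.1321],[0.25,-0.764,-0.4,0.28,-0.1321],[0.25,-0.764,-0.4,0.28,-0.1321]]}}

```text
clock: 1.82
position: [521.7, 186.2, 93.5]
tcp_rot: [[-0.999, 0.051, 0.002], [0.051, 0.999, 0.001], [-0.002, 0.001, -1.0]]
wrist_force: [-0.8, -0.2, 1.5]
gripper_width: 0.253
grip_force: 0.0
```

```bash
cat >> h.py <<'E'
def goto(x,y,z):
    p=np.load("tray.npy"); c,s=np.cos(p[2]),np.sin(p[2]); T=np.array([[c,-s],[s,c]])
    st=r.get_state(); R=np.array(st["tcp_rot"]); w=T@[x,y]+p[:2]; P=np.array(st["position"])
    print("t",st["clock"],"tray now",(T.T@(P[:2]-p[:2])).round(1),P[2].round(1),"yaw err",round(np.arctan2(-R[0,1],R[1,1])-p[2],3),"open",st["gripper_width"],"F tray",(T.T@np.array(st["wrist_force"])[:2]).round(1)); print("step",(R.T@(np.r_[w,z]-P)).round(1))
E
python3 -c "
from h import *
goto(-55,99,26)"
```

```text
t 1.825 tray now [-54.5 101. ] 93.5 yaw err 0.001 open 0.25292272659214887 F tray [-0.8 -0.2]
step [ 0.6 -2.  67.5]
```

In the tool's units: -70 mm / 500 = -0.14, -68 mm / 500 = -0.136.

{"fn": "advance", "kwargs": {"steps": [[0.25,0,-0.004,0.08,0],[0.25,0,-0.004,0.132,0],[0.25,0,-0.004,0.132,0],[0.25,-0.03,-0.004,0.132,0],[0.25,-0.054,-0.004,0.132,0],[0.25,-0.064,-0.004,0.132,0],[0.25,-0.074,-0.004,0.132,0],[0.25,-0.084,-0.004,0.132,0],[0.25,-0.094,-0.004,0.132,0],[0.25,-0.104,-0.004,0.132,0],[0.25,-0.114,-0.004,0.132,0],[0.25,-0.124,-0.004,0.132,0],[0.25,-0.132,-0.004,0.132,0],[0.25,-0.136,-0.004,0.132,0],[0.25,-0.14,-0.004,0.132,0],[0.25,-0.14,-0.004,0.132,0]]}}

```text
clock: 3.82
position: [591.2, 179.6, 25.2]
tcp_rot: [[-0.999, 0.052, 0.001], [0.052, 0.999, -0.0], [-0.001, -0.0, -1.0]]
wrist_force: [0.5, -0.4, -0.3]
gripper_width: 0.247
grip_force: 0.0
```

```bash
python3 - <<'E'
from h import *
import cv2
goto(22,99,28)
im=r.read_camera("top")
cv2.imwrite("pics/c2.png",cv2.resize(im[155:275,130:310,::-1],(792,528),interpolation=cv2.INTER_CUBIC))
E
```

```text
t 3.825 tray now [15.2 98. ] 25.2 yaw err 0.0 open 0.24654426198730364 F tray [ 0.5 -0.3]
step [-6.8  1.  -2.8]
```

View pics/c2.png

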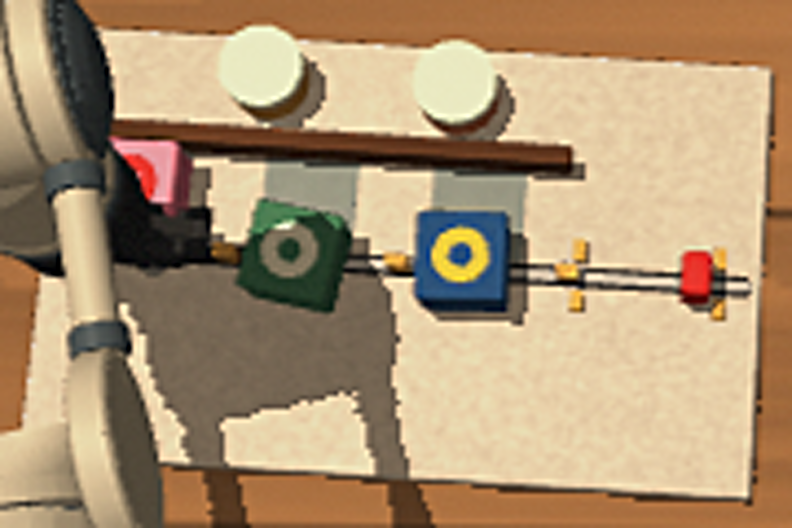

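The top crop shows the pink tin being pushed upright, its disc around (137,173), just short of the fence; the black right finger near (185,235) clears the tab at (225,250). Continue slowly until force shows.

In the tool's units: -4 mm / 500 = -0.008, -3 mm / 500 = -0.006.

{"fn": "advance", "kwargs": {"steps": [[0.25,-0.002,0,0,0],[0.25,-0.004,0,0,0],[0.25,-0.006,0,0,0],[0.25,-0.008,0,0,0],[0.25,-0.008,0,0,0]], "only": "pos|force"}}

```text
position: [595.0, 179.4, 25.2]
wrist_force: [-1.0, -0.2, -0.2]
grip_force: 0.2
```

{"fn": "advance", "kwargs": {"steps": [[0.25,-0.002,0,0,0],[0.25,-0.004,0,0,0],[0.25,-0.004,0,0,0]], "only": "pos|force"}}

```text
position: [595.0, 179.4, 25.2]
wrist_force: [-10.4, -1.5, 4.3]
grip_force: 5.0
```

In the tool's units: -98 mm / 500 = -0.196, 75 mm / 500 = 0.15.

{"fn": "advance", "kwargs": {"steps": [[0.25,0.08,0,0,0],[0.25,0.15,0,0,0],[0.25,0.15,0,0,0],[0.25,0.15,-0.1,0,0],[0.25,0.15,-0.196,0,0],[0.25,0.15,-0.196,0,0],[0.25,0.12,-0.196,0,0],[0.25,0.1,-0.196,0,0],[0.25,0.09,-0.196,0,0],[0.25,0.08,-0.196,0,0],[0.25,0.07,-0.196,0,0],[0.25,0.06,-0.196,0,0],[0.25,0.05,-0.196,0,0],[0.25,0.04,-0.196,0,0],[0.25,0.03,-0.196,0,0],[0.25,0.022,-0.196,0,0],[0.25,0.016,-0.196,0,0],[0.25,0.012,-0.196,0,0],[0.25,0.01,-0.196,0,0],[0.25,0.008,-0.196,0,0]], "only": "clo|pos|force"}}

```text
clock: 7.38
position: [587.9, 81.7, 25.3]
wrist_force: [-0.5, 0.2, -0.3]
grip_force: 0.3
```

{"fn": "advance", "kwargs": {"steps": [[0.25,-0.002,0,0,0],[0.25,-0.004,0,0,0],[0.25,-0.006,0,0,0],[0.25,-0.008,0,0,0],[0.25,-0.008,0,0,0]], "only": "pos|force"}}

```text
position: [590.2, 81.5, 25.2]
wrist_force: [-9.7, -0.0, 5.1]
grip_force: 4.6
```

```bash
python3 -c "
from h import *
goto(21,-96.5,25)"
```

```text
t 8.0 tray now [19.3 -0. ] 25.2 yaw err 0.001 open 0.25044327652261544 F tray [-9.7 -0.5]
step [ -1.7 -96.5   0.3]
```

Green is flush at the same tray x (19.3). Now blue.

In the tool's units: -97 mm / 500 = -0.194, 75 mm / 500 = 0.15.

{"fn": "advance", "kwargs": {"steps": [[0.25,0.08,0,0,0],[0.25,0.15,0,0,0],[0.25,0.15,0,0,0],[0.25,0.15,-0.1,0,0],[0.25,0.15,-0.194,0,0],[0.25,0.15,-0.194,0,0],[0.25,0.12,-0.194,0,0],[0.25,0.1,-0.194,0,0],[0.25,0.09,-0.194,0,0],[0.25,0.08,-0.194,0,0],[0.25,0.07,-0.194,0,0],[0.25,0.06,-0.194,0,0],[0.25,0.05,-0.194,0,0],[0.25,0.04,-0.194,0,0],[0.25,0.03,-0.194,0,0],[0.25,0.022,-0.194,0,0],[0.25,0.016,-0.194,0,0],[0.25,0.012,-0.194,0,0],[0.25,0.01,-0.194,0,0],[0.25,0.008,-0.194,0,0]], "only": "clo|pos|force"}}

```text
clock: 10.5
position: [582.9, -15.2, 25.2]
wrist_force: [-1.0, -0.2, -0.5]
grip_force: 0.5
```

{"fn": "advance", "kwargs": {"steps": [[0.25,-0.002,0,0,0],[0.25,-0.004,0,0,0],[0.25,-0.006,0,0,0],[0.25,-0.008,0,0,0],[0.25,-0.008,0,0,0]], "only": "pos|force"}}

```text
position: [585.4, -15.4, 25.2]
wrist_force: [-8.0, 0.7, 3.0]
grip_force: 4.3
```

{"fn": "advance", "kwargs": {"steps": [[0.25,0.08,0,0,0],[0.25,0.16,0,0,0],[0.25,0.16,0,-0.1,0],[0,0.16,-0.1,-0.16,0],[0,0.16,-0.2,-0.16,0],[0,0.16,-0.32,-0.16,0],[0,0.16,-0.32,-0.16,0],[0,0.16,-0.32,-0.16,0]], "only": "clo|pos|force|width"}}

```text
clock: 12.12
position: [498.9, -170.9, 105.4]
wrist_force: [0.4, -0.1, -0.5]
gripper_width: 0.0
grip_force: 0.0
```

```bash
python3 - <<'E'
from h import *
import cv2
goto(24,-262,40)
im=r.read_camera("top")
cv2.imwrite("pics/c3.png",cv2.resize(im[155:275,130:310,::-1],(792,528),interpolation=cv2.INTER_CUBIC))
E
```

```text
t 12.125 tray now [ -58.7 -256.8] 105.4 yaw err -0.0 open 0.0002787505601037076 F tray [ 0.4 -0.1]
step [-82.7  -5.2  65.5]
```

View pics/c3.png

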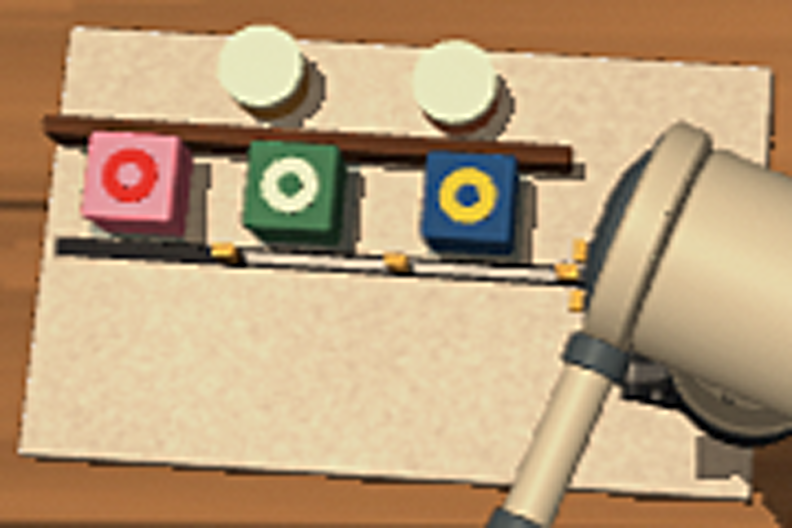

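In the tool's units: -83 mm / 500 = -0.166, 66 mm / 500 = 0.132.

```bash
python3 - <<'E'
from h import *
p=np.load("tray.npy");c,s=np.cos(p[2]),np.sin(p[2])
for a in[(130,174),(290,184),(468,195)]: print((np.array([[c,s],[-s,c]])@(top(*a,62)-p[:2])).round(1))
E
```

```text
[57.7 94.8]
[57.6  2.9]
[ 57.5 -99.2]
```

{"fn": "advance", "kwargs": {"steps": [[0,-0.084,-0.018,0,0],[0,-0.166,-0.018,0,0],[0,-0.166,-0.018,0,0],[0,-0.166,-0.018,0.07,0],[0,-0.166,-0.018,0.132,0],[0,-0.166,-0.018,0.132,0],[0,-0.166,-0.008,0.132,0],[0,-0.166,0.004,0.132,0],[0,-0.166,0.016,0.132,0],[0,-0.166,0.028,0.132,0],[0,-0.166,0.04,0.132,0],[0,-0.166,0.052,0.132,0],[0,-0.166,0.064,0.132,0],[0,-0.166,0.076,0.132,0],[0,-0.166,0.088,0.132,0],[0,-0.166,0.1,0.132,0],[0,-0.166,0.106,0.132,0],[0,-0.166,0.11,0.132,0],[0,-0.166,0.11,0.132,0]], "only": "clo|pos|force"}}

```text
clock: 14.55
position: [584.3, -120.0, 39.0]
wrist_force: [1.1, -1.4, 1.2]
grip_force: 0.5
```

```bash
python3 -c "
from h import *
goto(24,-197,40)"
```

```text
t 14.55 tray now [  23.9 -201.6] 39.0 yaw err 0.001 open 0.000869284394946263 F tray [ 1.1 -1.3]
step [-0.1  4.6 -1. ]
```

In the tool's units: 3 mm / 500 = 0.006, 2 mm / 500 = 0.004.

{"fn": "advance", "kwargs": {"steps": [[0,0,0.002,0,0],[0,0,0.004,0,0],[0,0,0.006,0,0],[0,0,0.006,0,0]], "only": "pos|force"}}

```text
position: [584.3, -117.3, 39.0]
wrist_force: [0.8, -2.2, -0.8]
grip_force: 1.1
```

{"fn": "advance", "kwargs": {"steps": [[0,0,0.002,0,0],[0,0,0.004,0,0],[0,0,0.006,0,0],[0,0,0.006,0,0]], "only": "pos|force"}}

```text
position: [584.4, -115.8, 39.1]
wrist_force: [-0.2, -6.9, -1.4]
grip_force: 3.6
```

In the tool's units: 2 mm / 500 = 0.004, 1 mm / 500 = 0.002.

{"fn": "advance", "kwargs": {"steps": [[0,0,0.002,0,0],[0,0,0.004,0,0],[0,0,0.004,0,0]], "only": "pos|force"}}

```text
position: [584.4, -115.6, 39.1]
wrist_force: [-1.1, -13.1, -0.9]
grip_force: 6.5
```

{"fn": "advance", "kwargs": {"steps": [[0,0,-0.02,0,0],[0,0,-0.04,0,0],[0,0,-0.04,0,0],[0,0,-0.04,-0.1,0],[0,0,-0.04,-0.22,0],[0,0,-0.04,-0.34,0],[0,0.1,-0.04,-0.34,0],[0,0.22,-0.04,-0.34,0],[0,0.34,-0.04,-0.34,0],[0,0.34,-0.04,-0.34,0],[0,0.34,-0.04,-0.34,0]], "only": "clo|pos|force"}}

```text
clock: 17.3
position: [414.5, -123.4, 209.8]
wrist_force: [1.2, 0.6, -0.3]
grip_force: 0.0
```

```bash
python3 - <<'E'
from h import *
import cv2
im=r.read_camera("top")
cv2.imwrite("pics/c4.png",cv2.resize(im[155:275,130:310,::-1],(792,528),interpolation=cv2.INTER_CUBIC))
im=r.read_camera("scene")
cv2.imwrite("pics/s4.png",cv2.resize(im[155:350,210:460,::-1],(750,585),interpolation=cv2.INTER_CUBIC))
E
```

```text
(no output)
```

View pics/c4.png

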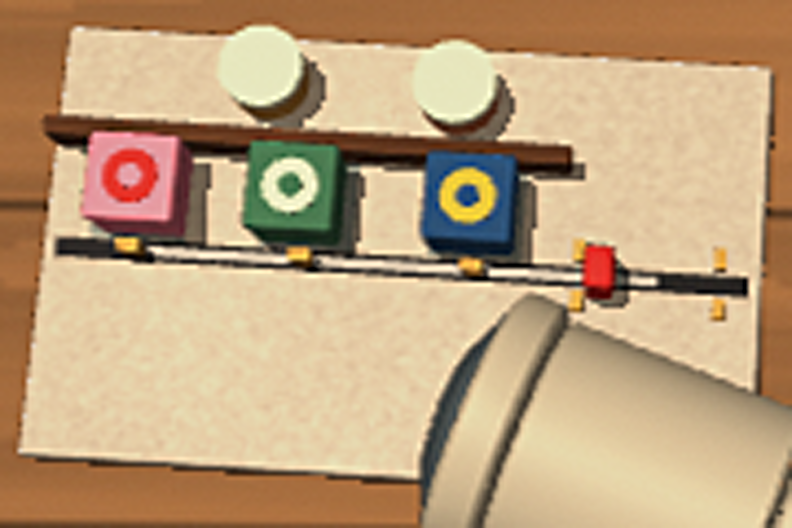

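View pics/s4.png

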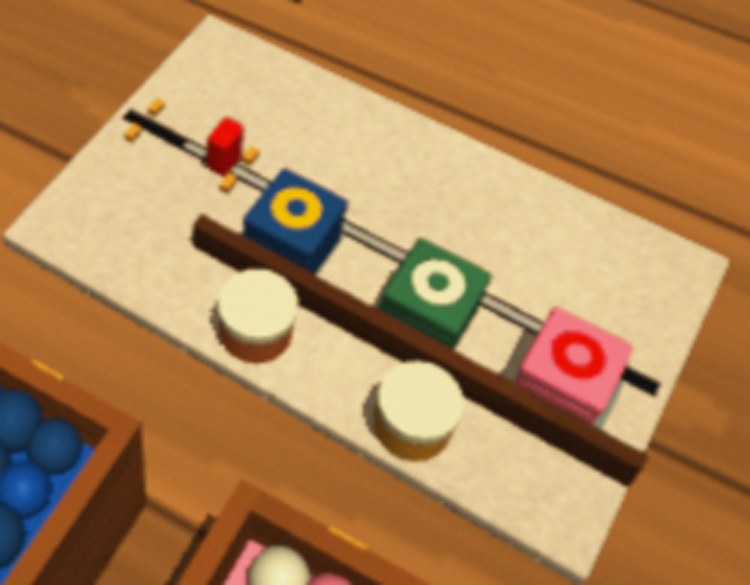

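The top crop shows the tins flush at discs (130,174), (290,184) and (468,195). A brass tab stands before each one at (127,244), (300,256) and (472,266), and the grip is at (599,268). The scene crop agrees, with the round tins unmoved. One numeric check before handing in.

```bash
python3 - <<'E'
from h import *
p=np.load("tray.npy");c,s=np.cos(p[2]),np.sin(p[2])
for a,b,z in[((130,174),(578,355),62),((290,184),(438,282),62),((468,195),(297,208),62),((600,259),(226,130),55)]:
    print(*[(np.array([[c,s],[-s,c]])@(w-p[:2])).round(1) for w in (top(*a,z),scn(*b,z))])
E
```

```text
[57.7 94.8] [58.2 96.2]
[57.6  2.9] [58.6  4.4]
[ 57.5 -99.2] [ 58.6 -96.9]
[  26.4 -176.6] [  24.  -173.9]
```

All within tolerance, and the grip is at y = -175 (its end stop).

```bash
python3 -c "
from station import r
print(r.sign_off())"
```

```text
the job is handed in; nothing more can be done
None
```

The job is handed in at about 17 s: all three tins measured flush and within 6 mm sideways of their squares, the lock was slid to its end stop, the round tins showed no movement, and the arm stayed well clear of the scoop; the verdict itself was not shown.

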